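# Seat a glass tube in the chuck with the tailstock and leave expansion room

### The job

Slide the tailstock along its rails so that it pushes the glass tube into the chuck until you feel the tube come up firmly against the stop hidden inside; do it gently, glass chips if you force it. Then back the tailstock off to leave about one centimetre of free space between its pad and the end of the tube, with the tube still home against the stop, and let go. Do not touch the glass or disturb the other things on the table.

Things in the scene. Friction and masses are not known exactly. Their poses are not given: they have to be found in the camera images.
- bed: Aluminium bed of a small glassworker's tube holder, fixed to the table, 620 mm long, 70 mm wide, with two steel rails (rail tops 30 mm above the table). Origin at the centre of its underside, on the table. Its y axis runs along the rails, from the tailstock towards the chuck; x across; z up. All parts share the tube axis at x = 0, z = 75 mm in this frame. Two black V rests, top about 89 mm above the table, at y = +45 mm and +155 mm carry the tube.
- headstock: Grey housing 80 mm wide, 124 mm high, fixed at the +y end of the bed (its origin and axes coincide with those of the bed). The round steel chuck mouth (bore 40 mm) is at y = +175 mm. Inside, out of sight, is a sprung rubber stop. Its depth is different every time: its face lies anywhere from 35 to 80 mm behind the mouth. It gives way about 0.4 mm per newton for the first 12 mm, then is solid, and springs back when the push ends (taking the tube with it).
- tailstock: Carriage on the rails, 78 mm wide, 50 mm long, with a grey block up to 97 mm above the table, on top of it a black upright grip 20 mm long (along y) by 36 mm wide (along x), from 97 to 143 mm above the table. It slides along the bed's y axis only, travel 200 mm, with about 2 N of friction, and stays where it is left. Origin on the bed's centre line, at table height, below the middle of the grip; axes parallel to the bed's.
- tail_handle (a point): Middle of the tailstock's black grip, 125 mm above the table; the place to take hold from above.
- tail_pad (a point): Centre of the flat rubber pad (24 mm across) on the tailstock that faces the tube, 75 mm above the table, 35 mm ahead (+y) of the grip's middle.
- tube: Loose greenish clear glass tube, 240 mm long, 16 mm diameter, 60 g, lying in the two V rests along the bed with its front end already inside the chuck mouth. Origin at its middle, y axis along the tube towards the chuck (it may roll about that axis). Sliding it in the rests takes under 1 N. It counts as home when it has pressed on the stop with at least 4 N for a moment; the glass chips when the tailstock presses it with more than 15 N.
- tube_rear (a point): Centre of the tube's rear end, which the pad pushes on; 120 mm from the tube's middle towards the tailstock.
- brick: Bystander: red brick 75 x 150 x 55 mm with thin rods standing in it, origin under its centre.
- paddle: Bystander: flat dark graphite paddle 55 x 90 x 10 mm with a wooden handle, origin under its blade.
- wood_block: Bystander: wooden block 50 x 90 x 40 mm, origin under its centre.
Mind the look-alikes: they are no part of the job. Of the things like the tube, leave any that is pink or yellow; of the rest the smaller one is meant.

How it is judged:
By the outcome, as a careful person would: the job done as asked, in the order asked, and still so for the second after the job is handed in, with the robot touching nothing.
It also fails if it takes over 61 s, if anything falls off the work surface, if the arm or the gripper's body presses on something with over 40 N, if the wrist force passes 120 N, or if a joint passes its speed limit or range.

### The arm

A 6-joint arm with a two-finger parallel gripper is mounted at the origin on the work surface. World frame = base frame: x ahead of the robot, y to its left, z up, the work surface at z = 0. Lengths are in m, angles in degrees, forces in N, time in s.
With the tool pointing down it reaches from about 0.3 to 1 m from the base axis. Payload 5.1 kg.
Tool frame: the origin (TCP) lies at the very end of the fingers, on their centre line; the grasp point (between the pads) lies env.pinch_z behind it (env.pinch_z is the distance from the TCP to the grasp point, in m); z points along the fingers, y is the direction in which the jaws open and shut (so a half turn about z gives the same grasp; the last joint's range is limited). The gripper opens to 95 mm and grips with 3 to 60 N. Pads are 20 mm wide; open, the fingers measure 119 mm over their backs; the gripper's body (75 mm by 180 mm) begins 59 mm behind the grasp point.
Start: joints at [-78.873, 7.093, 94.555, -0, 78.352, -4.733], TCP at [0.178, -0.625, 0.215] pointing down, gripper open.
Joint ranges: [-149.61, 149.61], [-58.7, 133.49], [1.44, 155.28], [-77.14, 257.14], [18.33, 153.61], [-166.67, 166.67]. Speed limits (degrees/s): [147.25, 147.25, 180, 180, 180, 180].

### API

Orientations are given as a 3x3 rotation matrix whose columns are the frame's x, y, z axes.
In Python, from plant import env gives the robot as it stands.
- The arm moves only by the shell command python3 -m jog 'ROWS'. ROWS is JSON, a list that holds one entry, the list of rows, each a list of 7 numbers: the turn, a rotation vector about the tool's x, y, z in units of 10 degrees (1.0 is 10 degrees), then the shift along the tool's x, y, z in units of 60 mm (1.0 is 60 mm), then the finger opening in mm, from 0 to 95.1. In form: [[[wx, wy, wz, tx, ty, tz, fingers], ...]]. A call has 1 to 8 rows; each row is the pose to reach, as a shift and turn from the pose commanded when the call began, along the tool's axes at that moment; what a row does not reach only later rows make up. A row lasts 1/8 s, in which the tool goes at most 62.5 mm and 10.7 degrees, less where a joint would pass 70% of its speed; a pose out of reach is approached as far as the arm can. A call with a gripper value outside its range is refused whole. The fingers move at their own pace and stop on an object; the grip force is fixed at half the most. Time passes only in rows, so rows that repeat a pose let the fingers close. It gives the time, the measured TCP pose, the force and the opening at its end, in the units of the state.
- env.get_obs(): the state, without advancing time (a new reading comes with each control period).
- env.capture(name): name is "scene" or "top" or "wrist"; returns a dict with "img" (384x512x3 uint8, red, green, blue), "z_map" (384x512 float32, m along the optical axis (not along the pixel's ray), 0 where there is no reading), "fov_y" (degrees; the focal length in pixels is half the picture's height over the tangent of half this angle, whatever the lens; pixels are square), "cx", "cy" (the principal point, pixels), "xyz" and "orientation" of the camera in the world; the wrist camera has in their place "mount" (4x4, takes a point from camera to tool coordinates, whose origin is the TCP and whose axes are the flange's). Camera axes: x right, y down, z forward; pixel columns grow to the right and rows downward; lengths in m; the calibration is good to about 2 mm. A picture is of the moment at which its call begins: read the wrist's pose just before it.
- env.job_done(): hands the job in, once; it reports no verdict.
Trained networks look in a picture, given as the dict that the camera call returned (one of the last four; its "shot" number tells which), for a name from the list of things; names that differ only in an ending like _2 or _b are one class to them, and where a whole thing is asked for, a point or a joint stands for the part that bears it (a point fixed in the world has none). Each returns a list of dicts, best first, with "conf" (0 to 1); they miss things now and then, are a little off and sometimes report something else, mostly with a low value. They report only what shows in the picture. A call takes as long as a camera call. They do not tell look-alikes from the thing itself.
- env.outline_of(picture, name): "mask" (384x512 bool, what is visible of it) and "box" ([left, top, width, height] in pixels, round what is visible of it).
- env.spot_point(picture, name): "location" ([column, row] in pixels: a listed point, or the origin of a listed thing).
The state is a dict: "t": time; "joint_positions": joint angles; "qd": joint speeds; "tau": joint torques, N m; "tool_pos": TCP position; "orientation": TCP orientation; "wrist_force": force on the tool from outside, world axes, zero at the start; "torque": the same for the moment, N m; "gripper_width": opening from 0.0 (shut) to 1.0 (fully open).
Only numpy, scipy, OpenCV 4.12 (cv2) and the standard library are available. Lean on these libraries where they do the work, as an engineer would, in place of code of your own. Each camera call takes 0.05 s, during which the arm holds its last target.

## Working session

There is one attempt and no reset: what is moved stays moved. The work goes in short steps, Python scripts to look and compute and a shell command to move; the robot and the scene stay as the last step left them, time stands still between calls to the robot, and variables do not carry over. Pictures are saved under pics/ and viewed, and the job is handed in when it is done.

```bash
mkdir -p pics; ls; cat > h.py <<'E'
import numpy as np, cv2
from plant import env
def K(p):
    f=p["img"].shape[0]/2/np.tan(np.radians(p["fov_y"])/2); return f,p["cx"],p["cy"]
def pose(p,obs=None):
    if "xyz" in p: return np.array(p["orientation"]),np.array(p["xyz"])
    M=np.array(p["mount"]);R=np.array(obs["orientation"]);t=np.array(obs["tool_pos"])
    return R@M[:3,:3], R@M[:3,3]+t
def ray(p,c,obs=None):
    f,cx,cy=K(p);R,t=pose(p,obs)
    return t,R@np.array([(c[0]-cx)/f,(c[1]-cy)/f,1.])
def at_z(p,c,z,obs=None):
    t,d=ray(p,c,obs); return t+d*(z-t[2])/d[2]
def cloud(p,obs=None):
    f,cx,cy=K(p);R,t=pose(p,obs);z=p["z_map"]
    v,u=np.mgrid[:z.shape[0],:z.shape[1]]
    P=np.stack([(u-cx)/f*z,(v-cy)/f*z,z],-1)
    return P@R.T+t
def save(p,n): cv2.imwrite("pics/"+n+".png",cv2.cvtColor(p["img"],cv2.COLOR_RGB2BGR))
E
python3 - <<'E'
from h import *
o=env.get_obs();print(o["t"],o["tool_pos"],o["orientation"],o["wrist_force"],o["gripper_width"],env.pinch_z)
for n in("scene","top"):
    p=env.capture(n);save(p,n+"0");print(n,p["xyz"],p["orientation"],p["fov_y"])
    for k in("tail_handle","tail_pad","tube_rear","tube","bed","headstock","tailstock"):
        for d in env.spot_point(p,k)[:3]: print(k,d["conf"],d["location"])
E
```

```text
pics
0.0 [ 0.17748613 -0.62464206  0.21341055] [[ 9.61939716e-01  2.73261472e-01 -3.88779635e-04]
 [ 2.73261695e-01 -9.61937662e-01  1.99493317e-03]
 [ 1.71156602e-04 -2.02524403e-03 -9.99997935e-01]] [ 0.22481826 -0.59394176 -0.35482335] 0.9997257212885896 0.0188
scene [0.90679928 0.33178765 0.91028368] [[-0.69462584  0.58303937 -0.42137873]
 [ 0.71924274  0.57395299 -0.39149437]
 [ 0.01359495 -0.5750157  -0.81802941]] 55.45301065140715
tail_handle 0.63 [213.1, 175.8]
tail_pad 0.86 [215.9, 194.7]
tube_rear 0.96 [237.3, 155.7]
tube_rear 0.9 [125.3, 155.6]
tube_rear 0.71 [228.5, 207.5]
tube 0.87 [252.5, 239.5]
tube 0.87 [393.1, 236.6]
tube 0.68 [156.0, 138.4]
bed 0.92 [239.5, 234.5]
tailstock 0.88 [212.0, 197.0]
top [ 0.42127328 -0.07484894  1.13365238] [[-0.02600254 -0.99832006  0.05177768]
 [-0.99957895  0.02663262  0.01151624]
 [-0.01287587 -0.05145643 -0.99859223]] 55.83672065466986
tail_handle 0.88 [298.8, 171.1]
tail_pad 0.8 [284.8, 166.5]
tube_rear 0.94 [118.2, 302.3]
tube_rear 0.86 [263.7, 163.3]
tube_rear 0.73 [315.4, 223.6]
tube 0.79 [342.9, 264.9]
tube 0.77 [224.6, 156.0]
tube 0.67 [146.6, 260.6]
bed 0.66 [248.6, 161.7]
tailstock 0.77 [292.7, 172.6]
```

View pics/scene0.png

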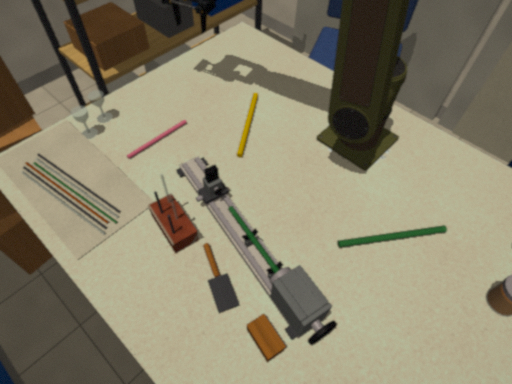

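View pics/top0.png

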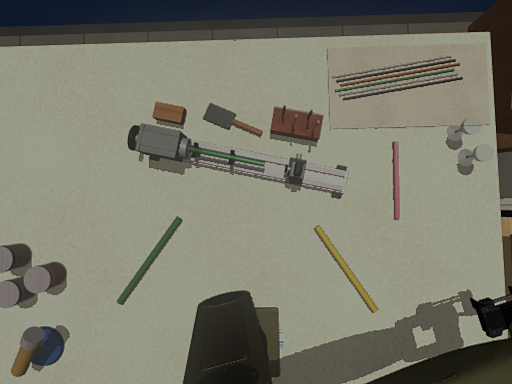

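The scene view shows the bed with the tailstock at (212,185), the tube on the bed ending at about (230,207), and the headstock at (300,300). The brick stands beside the tailstock. The look-alike tubes lie off the bed. Next I measure.

```bash
python3 - <<'E'
from h import *
np.set_printoptions(precision=4,suppress=True)
for n in("top","scene"):
    p=env.capture(n);C=cloud(p)
    for k,z in(("tail_handle",.125),("tail_pad",.075),("tube_rear",.075)):
        for d in env.spot_point(p,k)[:3]: print(n,k,d["conf"],at_z(p,d["location"],z))
    for k in("headstock","tailstock","bed","brick"):
        for d in env.outline_of(p,k)[:1]:
            m=d["mask"]&(p["z_map"]>0);P=C[m]
            print(k,d["conf"],m.sum(),P.mean(0))
            for lo,hi in((.134,.152),(.115,.13),(.09,.103),(.025,.036)):
                Q=P[(P[:,2]>lo)&(P[:,2]<hi)]
                if len(Q)>8:
                    r=cv2.minAreaRect((Q[:,:2]*1000).astype(np.float32)); print("  ",lo,len(Q),Q.mean(0),r)
            print("  maxz",P[:,2].max())
    hsv=cv2.cvtColor(p["img"],cv2.COLOR_RGB2HSV)
    g=(hsv[...,0]>50)&(hsv[...,0]<85)&(hsv[...,1]>100)&(C[...,2]>.05)&(C[...,2]<.1)
    n_,lab,st,_=cv2.connectedComponentsWithStats(g.astype(np.uint8))
    for i in range(1,n_):
        if st[i,4]>20:
            Q=C[lab==i];u,s,v=np.linalg.svd(Q-Q.mean(0),full_matrices=False);t=(Q-Q.mean(0))@v[0]
            print("green",st[i],Q.mean(0),v[0],Q.mean(0)+v[0]*t.min(),Q.mean(0)+v[0]*t.max())
E
```

```text
top tail_handle 0.82 [ 0.5149 -0.1728  0.125 ]
top tail_pad 0.59 [ 0.5161 -0.1644  0.075 ]
top tail_pad 0.58 [ 0.5238 -0.1283  0.075 ]
top tube_rear 0.72 [ 0.6    -0.4532  0.075 ]
top tube_rear 0.61 [ 0.5472 -0.0624  0.075 ]
top tube_rear 0.56 [0.1406 0.3612 0.075 ]
headstock 0.86 1721 [0.6056 0.2265 0.1129]
   0.115 1170 [0.6067 0.2249 0.1239] ((609.9503784179688, 236.37315368652344), (140.02792358398438, 79.83992004394531), 76.42919921875)
   0.09 182 [0.6041 0.2215 0.0975] ((607.5382690429688, 231.31640625), (168.19036865234375, 79.2243423461914), 78.31610107421875)
  maxz 0.1297740986614191
tailstock 0.64 482 [ 0.5161 -0.1625  0.081 ]
   0.134 98 [ 0.5163 -0.1669  0.1424] ((516.3672485351562, -167.15707397460938), (19.59169578552246, 35.114986419677734), 76.6601333618164)
   0.09 104 [ 0.5136 -0.1637  0.0968] ((518.0145874023438, -161.4271697998047), (52.033180236816406, 43.911075592041016), 77.08795928955078)
  maxz 0.145683793858432
bed 0.59 5063 [0.5541 0.0058 0.0611]
   0.134 98 [ 0.5163 -0.1669  0.1424] ((516.3672485351562, -167.15707397460938), (19.59169578552246, 35.114986
[... 3088 characters left out ...]

   0.134 40 [ 0.663  -0.1795  0.1422] ((667.3662109375, -173.46531677246094), (101.1078872680664, 36.109867095947266), 70.77145385742188)
   0.115 41 [ 0.6642 -0.1767  0.1222] ((667.0789184570312, -173.7531280517578), (102.37108612060547, 36.38248825073242), 70.86294555664062)
   0.09 31 [ 0.6628 -0.1807  0.0972] ((666.734375, -174.91590881347656), (102.5070571899414, 36.93003845214844), 70.3852310180664)
   0.025 72 [ 0.6864 -0.1207  0.0304] ((696.0222778320312, -158.0637969970703), (63.10875701904297, 156.887939453125), 15.879257202148438)
  maxz 0.1790910879071116
green [230 207  49  66 341] [0.5681 0.0461 0.0807] [ 0.2262  0.9741 -0.0035] [ 0.541  -0.0705  0.0811] [0.5901 0.1409 0.0804]
```

```bash
python3 - <<'E'
from h import *
o=env.get_obs();R=np.array(o["orientation"])
for T in([.5165,-.1665,.215],[.5165,-.1665,.106]):
    print((R.T@(np.array(T)-o["tool_pos"]))/.06)
y=R[:,1];print("wz",(np.degrees(np.arctan2(y[1],y[0]))-(77-180))/10,o["t"])
E
```

```text
[ 7.52318894e+00 -5.81087563e+00 -6.06514736e-03]
[ 7.52325749 -5.81076449  1.81060151]
wz 2.8860157040897105 1.6
```

```bash
python3 -m jog '[[[0,0,0.36,0.5,-0.4,0,95],[0,0,0.72,1.2,-0.9,0,95],[0,0,1.08,1.9,-1.45,0,95],[0,0,1.44,2.6,-2.0,0,95],[0,0,1.8,3.3,-2.55,0,95],[0,0,2.16,4.0,-3.1,0,95],[0,0,2.52,4.7,-3.6,0,95],[0,0,2.88,5.3,-4.1,0,95]]]'
cat > go.py <<'E'
from h import *
import sys
np.set_printoptions(precision=4,suppress=True)
o=env.get_obs();R=np.array(o["orientation"]);T=np.array([float(a) for a in sys.argv[1:4]])
print("shift",(R.T@(T-o["tool_pos"]))/.06)
y=R[:,1];print("wz",(np.degrees(np.arctan2(y[1],y[0]))+103)/10,"tilt",R[:,2],o["t"],o["wrist_force"])
E
python3 go.py .5165 -.1665 .2
```

```text
t: 2.6
tool_pos: [0.4172, -0.3002, 0.215]
orientation: [[0.974, -0.226, 0.001], [-0.226, -0.974, -0.0], [0.001, 0.0, -1.0]]
wrist_force: [0.4, 0.0, 0.5]
gripper_width: 0.999
shift [ 1.1087 -2.5446  0.2495]
wz -0.003969116921047089 tilt [ 0.0006 -0.0004 -1.    ] 2.6 [0.4232 0.0142 0.5204]
```

```bash
python3 -m jog '[[[0,0,0,0.4,-0.8,0,95],[0,0,0,0.75,-1.6,0,95],[0,0,0,1.0,-2.2,0,95],[0,0,0,1.1,-2.54,0,95],[0,0,0,1.1,-2.54,0,95]]]'
python3 go.py .5165 -.1665 .106
python3 - <<'E'
from h import *
np.set_printoptions(precision=4,suppress=True)
o=env.get_obs();p=env.capture("wrist");save(p,"w1");C=cloud(p,o)
P=C[(C[...,2]>.135)&(C[...,2]<.15)&(p["z_map"]>0)]
P=P[np.linalg.norm(P[:,:2]-[.5165,-.1665],axis=1)<.05]
print(len(P),P.mean(0),cv2.minAreaRect((P[:,:2]*1000).astype(np.float32)))
for k,z in(("tail_handle",.125),("tail_pad",.075),("tube_rear",.075)):
    for d in env.spot_point(p,k)[:2]: print(k,d["conf"],d["location"],at_z(p,d["location"],z,o))
E
```

```text
t: 3.22
tool_pos: [0.5152, -0.1669, 0.2147]
orientation: [[0.975, -0.221, -0.0], [-0.221, -0.975, -0.0], [-0.0, 0.0, -1.0]]
wrist_force: [0.4, -0.4, -0.6]
gripper_width: 1.001
shift [ 0.02   -0.0114  1.8115]
wz 0.021087912163612544 tilt [-0.     -0.0001 -1.    ] 3.225 [ 0.3741 -0.4423 -0.5796]
1204 [ 0.5163 -0.1655  0.1429] ((515.258056640625, -165.40692138671875), (19.311355590820312, 35.540565490722656), 76.94803619384766)
tail_handle 0.58 [257.8, 198.4] [ 0.5143 -0.1645  0.125 ]
tail_pad 0.56 [220.4, 183.1] [ 0.5231 -0.1298  0.075 ]
tube_rear 0.88 [153.6, 183.0] [ 0.5371 -0.0679  0.075 ]
```

View pics/w1.png

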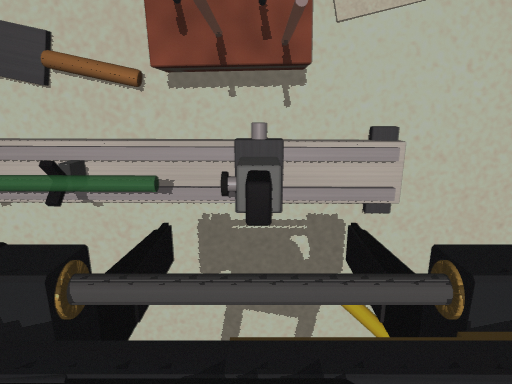

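The wrist view shows the grip at (258,198), the pad at (226,183) and the tube's rear end at (157,184). The jaws straddle the grip, so I descend and close.

```bash
python3 -m jog '[[[0,0,0,0.015,-0.02,0.6,95],[0,0,0,0.015,-0.02,1.2,80],[0,0,0,0.015,-0.02,1.6,60],[0,0,0,0.015,-0.02,1.8,50],[0,0,0,0.015,-0.02,1.8,35],[0,0,0,0.015,-0.02,1.8,28],[0,0,0,0.015,-0.02,1.8,28]]]'
```

```text
t: 4.3
tool_pos: [0.5167, -0.1674, 0.1081]
orientation: [[0.975, -0.224, 0.002], [-0.224, -0.975, -0.001], [0.002, 0.0, -1.0]]
wrist_force: [0.0, 1.1, 0.9]
gripper_width: 0.426
```

```bash
python3 -m jog '[[[0,0,0,0,0,0,24],[0,0,0,0,0,0,22],[0,0,0,0,0,0,18],[0,0,0,0,0,0,10],[0,0,0,0,0,0,5],[0,0,0,0,0,0,5]]]'; python3 go.py .5165 -.1665 .106
```

```text
t: 5.05
tool_pos: [0.516, -0.1668, 0.1069]
orientation: [[0.975, -0.224, 0.0], [-0.224, -0.975, 0.0], [0.0, -0.0, -1.0]]
wrist_force: [-0.8, 1.0, 2.7]
gripper_width: 0.21
shift [ 0.0068 -0.0072  0.0143]
wz 0.005698467241958838 tilt [ 0.0003  0.0003 -1.    ] 5.05 [-0.7777  1.0106  2.7411]
```

Gripped at a 20 mm opening. Now I slide 48 mm, which is free travel.

```bash
cat > f.py <<'E'
from h import *
o=env.get_obs();d=np.array([.225,.9744,0]);f=np.array(o["wrist_force"]);q=np.array(o["tool_pos"])-[.516,-.1668,.1069]
print("t",o["t"],"s_mm",round(q@d*1e3,2),"lat",round(q@[.9744,-.225,0]*1e3,2),"F_along",round(f@d,2),"F",f.round(2),"w",round(o["gripper_width"]*95.1,1))
E
python3 f.py
python3 -m jog '[[[0,0,0,0,-0.1,0,5],[0,0,0,0,-0.2,0,5],[0,0,0,0,-0.3,0,5],[0,0,0,0,-0.4,0,5],[0,0,0,0,-0.5,0,5],[0,0,0,0,-0.6,0,5],[0,0,0,0,-0.7,0,5],[0,0,0,0,-0.8,0,5]]]' >/dev/null; python3 f.py
```

```text
t 5.05 s_mm -0.03 lat 0.01 F_along 0.81 F [-0.78  1.01  2.74] w 19.9
t 6.05 s_mm 48.14 lat 0.03 F_along -2.48 F [-1.66 -2.16  4.6 ] w 20.0
```

```bash
python3 -m jog '[[[0,0,0,0,-0.04,0,5],[0,0,0,0,-0.08,0,5]]]' >/dev/null; python3 f.py;python3 -m jog '[[[0,0,0,0,-0.04,0,5],[0,0,0,0,-0.08,0,5]]]' >/dev/null; python3 f.py;python3 -m jog '[[[0,0,0,0,-0.04,0,5],[0,0,0,0,-0.08,0,5]]]' >/dev/null; python3 f.py
python3 - <<'E'
from h import *
p=env.capture("scene");
cv2.imwrite("pics/s2.png",cv2.resize(cv2.cvtColor(p["img"],cv2.COLOR_RGB2BGR)[140:340,150:350],(800,600)[::1] if 0 else (600,600),interpolation=2))
E
```

```text
t 6.3 s_mm 52.7 lat 0.03 F_along -2.43 F [-1.28 -2.2   4.86] w 19.7
t 6.55 s_mm 57.41 lat 0.04 F_along -2.28 F [-1.09 -2.08  5.81] w 20.1
t 6.8 s_mm 62.2 lat 0.0 F_along -1.77 F [-1.1  -1.56  6.27] w 19.8
```

View pics/s2.png

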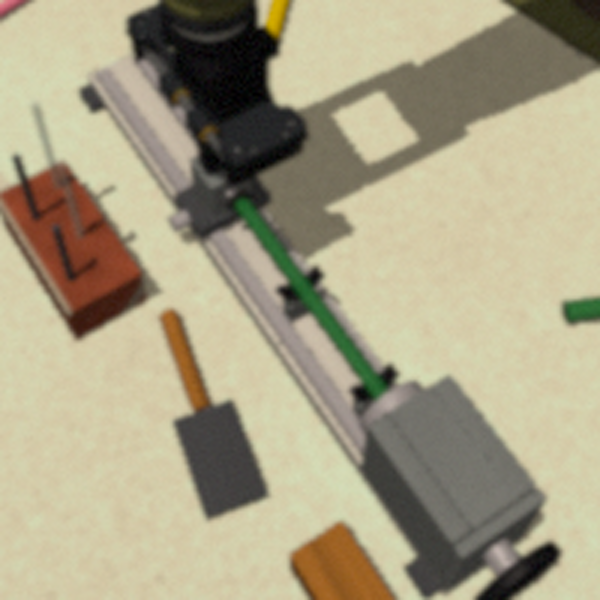

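The pad has about reached the tube's rear end at (240,205). Now I go in small steps, and the chain stops by itself when the force rises.

```bash
cat >> f.py <<'E'
import sys
sys.exit(1 if f@d < -4.5 else 0)
E
python3 -m jog '[[[0,0,0,0,-0.02,0,5],[0,0,0,0,-0.04,0,5]]]' >/dev/null; python3 f.py &&
python3 -m jog '[[[0,0,0,0,-0.02,0,5],[0,0,0,0,-0.04,0,5]]]' >/dev/null; python3 f.py &&
python3 -m jog '[[[0,0,0,0,-0.02,0,5],[0,0,0,0,-0.04,0,5]]]' >/dev/null && python3 f.py &&
python3 -m jog '[[[0,0,0,0,-0.02,0,5],[0,0,0,0,-0.04,0,5]]]' >/dev/null && python3 f.py &&
python3 -m jog '[[[0,0,0,0,-0.02,0,5],[0,0,0,0,-0.04,0,5]]]' >/dev/null && python3 f.py &&
python3 -m jog '[[[0,0,0,0,-0.02,0,5],[0,0,0,0,-0.04,0,5]]]' >/dev/null && python3 f.py &&
python3 -m jog '[[[0,0,0,0,-0.02,0,5],[0,0,0,0,-0.04,0,5]]]' >/dev/null && python3 f.py &&
python3 -m jog '[[[0,0,0,0,-0.02,0,5],[0,0,0,0,-0.04,0,5]]]' >/dev/null && python3 f.py
```

```text
t 7.1 s_mm 64.49 lat 0.03 F_along -2.69 F [-0.86 -2.57  4.41] w 19.7
t 7.35 s_mm 66.89 lat 0.03 F_along -2.89 F [-1.17 -2.69  4.9 ] w 20.4
t 7.6 s_mm 69.29 lat 0.01 F_along -2.02 F [-0.08 -2.06  5.44] w 19.9
t 7.85 s_mm 71.71 lat 0.03 F_along -3.13 F [-0.75 -3.04  5.06] w 20.2
t 8.1 s_mm 74.09 lat 0.03 F_along -2.05 F [-1.13 -1.85  4.85] w 20.5
t 8.35 s_mm 76.49 lat 0.02 F_along -2.36 F [-0.77 -2.24  5.37] w 19.9
t 8.6 s_mm 78.89 lat 0.04 F_along -2.66 F [-0.82 -2.54  4.78] w 19.9
t 8.85 s_mm 81.26 lat 0.01 F_along -2.54 F [-1.32 -2.31  4.85] w 19.8
```

```bash

python3 -m jog '[[[0,0,0,0,-0.02,0,5],[0,0,0,0,-0.04,0,5]]]' >/dev/null && python3 f.py &&
python3 -m jog '[[[0,0,0,0,-0.02,0,5],[0,0,0,0,-0.04,0,5]]]' >/dev/null && python3 f.py &&
python3 -m jog '[[[0,0,0,0,-0.02,0,5],[0,0,0,0,-0.04,0,5]]]' >/dev/null && python3 f.py &&
python3 -m jog '[[[0,0,0,0,-0.02,0,5],[0,0,0,0,-0.04,0,5]]]' >/dev/null && python3 f.py &&
python3 -m jog '[[[0,0,0,0,-0.02,0,5],[0,0,0,0,-0.04,0,5]]]' >/dev/null && python3 f.py &&
python3 -m jog '[[[0,0,0,0,-0.02,0,5],[0,0,0,0,-0.04,0,5]]]' >/dev/null && python3 f.py &&
python3 -m jog '[[[0,0,0,0,-0.02,0,5],[0,0,0,0,-0.04,0,5]]]' >/dev/null && python3 f.py &&
python3 -m jog '[[[0,0,0,0,-0.02,0,5],[0,0,0,0,-0.04,0,5]]]' >/dev/null && python3 f.py &&
python3 -m jog '[[[0,0,0,0,-0.02,0,5],[0,0,0,0,-0.04,0,5]]]' >/dev/null && python3 f.py &&
python3 -m jog '[[[0,0,0,0,-0.02,0,5],[0,0,0,0,-0.04,0,5]]]' >/dev/null && python3 f.py &&
python3 -m jog '[[[0,0,0,0,-0.02,0,5],[0,0,0,0,-0.04,0,5]]]' >/dev/null && python3 f.py &&
python3 -m jog '[[[0,0,0,0,-0.02,0,5],[0,0,0,0,-0.04,0,5]]]' >/dev/null && python3 f.py
```

```text
t 9.1 s_mm 83.68 lat 0.01 F_along -2.57 F [-0.4  -2.54  4.73] w 19.9
t 9.35 s_mm 86.08 lat 0.03 F_along -2.57 F [-1.21 -2.35  4.42] w 19.8
t 9.6 s_mm 88.45 lat 0.03 F_along -2.95 F [-1.67 -2.64  5.62] w 19.8
t 9.85 s_mm 90.89 lat 0.03 F_along -3.19 F [-0.68 -3.12  4.55] w 19.9
t 10.1 s_mm 93.28 lat 0.04 F_along -2.37 F [-0.9  -2.22  4.78] w 19.9
t 10.35 s_mm 95.67 lat 0.04 F_along -1.99 F [-0.73 -1.87  5.94] w 19.4
t 10.6 s_mm 98.06 lat 0.01 F_along -2.59 F [-1.22 -2.38  4.29] w 20.1
t 10.85 s_mm 100.49 lat 0.03 F_along -1.33 F [-0.53 -1.25  4.38] w 19.5
t 11.1 s_mm 102.89 lat 0.02 F_along -2.23 F [-0.26 -2.23  5.01] w 20.2
t 11.35 s_mm 104.89 lat 0.02 F_along -5.51 F [-0.76 -5.47  5.66] w 20.1
```

The stop is felt, about 3 N above the sliding baseline. I press a little further in 0.6 mm steps.

```bash

python3 -m jog '[[[0,0,0,0,-0.01,0,5],[0,0,0,0,-0.01,0,5]]]' >/dev/null ; python3 f.py 
python3 -m jog '[[[0,0,0,0,-0.01,0,5],[0,0,0,0,-0.01,0,5]]]' >/dev/null ; python3 f.py; python3 -m jog '[[[0,0,0,0,-0.01,0,5],[0,0,0,0,-0.01,0,5]]]' >/dev/null ; python3 f.py
```

```text
t 11.6 s_mm 105.26 lat 0.02 F_along -6.05 F [-1.41 -5.88  5.14] w 19.9
t 11.85 s_mm 105.61 lat 0.04 F_along -6.43 F [-1.12 -6.34  5.48] w 20.1
t 12.1 s_mm 105.95 lat 0.04 F_along -7.54 F [-2.04 -7.26  5.61] w 20.0
```

```bash

python3 -m jog '[[[0,0,0,0,-0.01,0,5],[0,0,0,0,-0.01,0,5]]]' >/dev/null ; python3 f.py 
python3 -m jog '[[[0,0,0,0,-0.01,0,5],[0,0,0,0,-0.01,0,5],[0,0,0,0,-0.01,0,5]]]' >/dev/null ; python3 f.py; python3 -m jog '[[[0,0,0,0,-0.01,0,5],[0,0,0,0,-0.01,0,5],[0,0,0,0,-0.01,0,5]]]' >/dev/null ; python3 f.py;python3 f.py
```

```text
t 12.35 s_mm 106.29 lat 0.03 F_along -8.31 F [-1.7  -8.14  5.71] w 19.5
t 12.725 s_mm 106.68 lat 0.02 F_along -9.35 F [-3.21 -8.85  5.75] w 19.6
t 13.1 s_mm 107.04 lat 0.03 F_along -10.3 F [-2.85 -9.91  5.82] w 19.7
t 13.1 s_mm 107.04 lat 0.03 F_along -10.3 F [-2.85 -9.91  5.82] w 19.7
```

About 7.8 N is on the stop, and contact was at s≈103.9. I back off slowly to s≈93.9.

```bash

python3 -m jog '[[[0,0,0,0,0.01,0,5],[0,0,0,0,0.02,0,5],[0,0,0,0,0.03,0,5],[0,0,0,0,0.04,0,5],[0,0,0,0,0.05,0,5],[0,0,0,0,0.06,0,5],[0,0,0,0,0.07,0,5],[0,0,0,0,0.08,0,5]]]' >/dev/null ; python3 f.py 
python3 -m jog '[[[0,0,0,0,0.015,0,5],[0,0,0,0,0.03,0,5],[0,0,0,0,0.045,0,5],[0,0,0,0,0.06,0,5],[0,0,0,0,0.075,0,5],[0,0,0,0,0.09,0,5]]]' >/dev/null ; python3 f.py
```

```text
t 14.1 s_mm 104.63 lat 0.01 F_along 1.73 F [0.37 1.69 4.99] w 19.7
t 14.85 s_mm 99.53 lat 0.01 F_along 2.26 F [0.78 2.14 4.22] w 19.7
```

```bash

python3 -m jog '[[[0,0,0,0,0.02,0,5],[0,0,0,0,0.04,0,5],[0,0,0,0,0.06,0,5],[0,0,0,0,0.08,0,5],[0,0,0,0,0.09,0,5],[0,0,0,0,0.09,0,5]]]' >/dev/null ; python3 f.py 
cat > look.py <<'E'
from h import *
import sys
np.set_printoptions(precision=4,suppress=True)
d=np.array([.225,.9744,0])
for n in("scene","wrist","top"):
    o=env.get_obs();p=env.capture(n);C=cloud(p,o);save(p,n+sys.argv[1])
    for k in("tail_pad","tube_rear"):
        for e in env.spot_point(p,k)[:3]:
            w=at_z(p,e["location"],.075,o)
            if abs(w[0]-.55)<.05 and abs(w[1])<.15: print(n,k,e["conf"],e["location"],w,"s",w@d*1e3)
    hsv=cv2.cvtColor(p["img"],cv2.COLOR_RGB2HSV)
    g=(hsv[...,0]>50)&(hsv[...,0]<85)&(hsv[...,1]>100)&(C[...,2]>.06)&(C[...,2]<.09)
    Q=C[g];print(n,len(Q),"green rear s",np.percentile(Q@d*1e3,[0,1,100]) if len(Q) else "")
    b=(C[...,2]>.130)&(C[...,2]<.148)&(abs(C[...,0]-.54)<.06)
    h=p["img"].shape[0]
    cv2.imwrite("pics/"+n+sys.argv[1]+"z.png",cv2.resize(cv2.cvtColor(p["img"],cv2.COLOR_RGB2BGR)[100:300,100:366],(798,600),interpolation=2))
E
python3 look.py 3
```

```text
t 15.6 s_mm 94.0 lat 0.02 F_along 1.88 F [0.21 1.89 4.77] w 20.1
scene tail_pad 0.9 [234.6, 215.1] [ 0.5468 -0.0465  0.075 ] s 77.73280612589858
scene tube_rear 0.6 [235.8, 220.5] [ 0.5566 -0.0322  0.075 ] s 93.83878982195856
scene 304 green rear s [ 81.2366  83.2463 268.9442]
wrist tail_pad 0.82 [206.1, 223.2] [ 0.5434 -0.0408  0.075 ] s 82.54773036740605
wrist tube_rear 0.56 [185.0, 223.0] [ 0.5465 -0.0276  0.075 ] s 96.04582559509063
wrist 3959 green rear s [ 93.2632  94.5719 211.8484]
top tail_pad 0.49 [252.3, 161.9] [ 0.544  -0.0382  0.075 ] s 85.18169800721255
top 0 green rear s
```

View pics/scene3z.png

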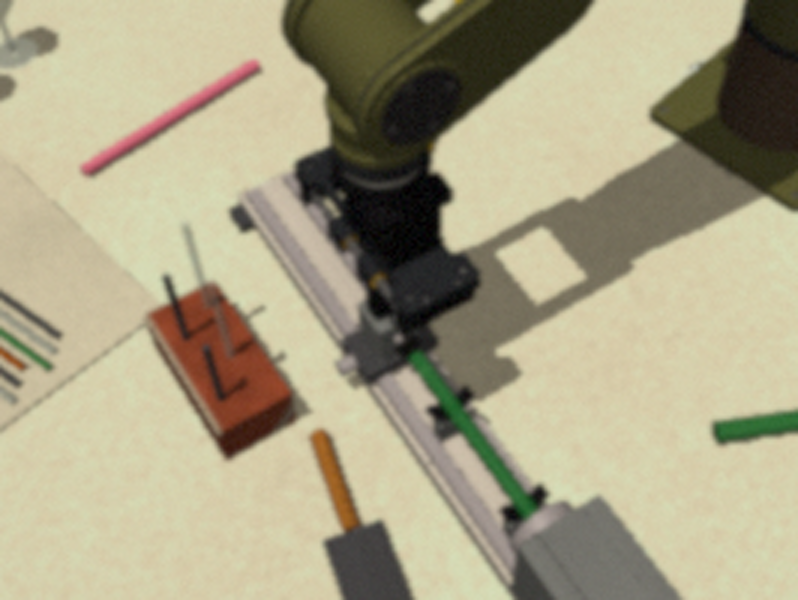

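View pics/wrist3.png

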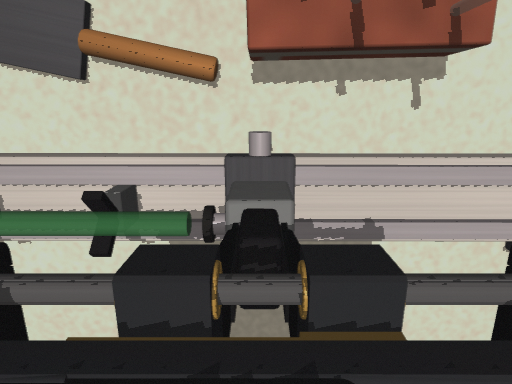

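Wrist view: the pad face is at column ≈203 and the tube end at ≈190. I measure the gap more precisely.

```bash
python3 - <<'E'
from h import *
np.set_printoptions(precision=1,suppress=True,linewidth=200)
o=env.get_obs();p=env.capture("wrist");C=cloud(p,o);d=np.array([.225,.9744,0]);S=C@d*1e3
f,cx,cy=K(p);R,t=pose(p,o);print("f",f,"cam",t*1e3,"cam s",t@d*1e3, "R",R, "cx",cx)
im=p["img"]
for r in(214,218,223,228,234):
    print(r);print(" gray",im[r,182:224].astype(int).sum(1)//3);print(" z",C[r,182:224,2]*1e3);print(" s",S[r,182:224])
cv2.imwrite("pics/w4z.png",cv2.resize(cv2.cvtColor(im,cv2.COLOR_RGB2BGR)[190:250,170:250],(800,600),interpolation=cv2.INTER_NEAREST))
E
```

```text
f 335.2337480828473 cam [607.4 -90.7 277.3] cam s 48.28952187105867 R [[-0.2 -0.9 -0.3]
 [-1.   0.2  0.1]
 [-0.   0.3 -1. ]] cx 259.3479223786902
214
 gray [ 61  60  61  61  59  54  38  39  57 105 105 105 107 104 105 106 105 105 105 105  99  33  34  32  36  34  33  31  32  31  22  49 107 107 107 106 106 105 106 107 106 105]
 z [ 78.6  78.   78.4  79.4  76.8 277.3  76.6  73.7  70.4  22.9  22.3  23.   23.   22.5  22.4  23.   22.   21.4  23.   21.5  23.3  83.2  82.4  83.1  83.6  84.2  83.5  83.2  83.7  82.   81.8  79.3  77.
  77.3  77.2  76.3  76.7  77.1  76.3  76.4  77.2  77.1]
 s [ 96.8  96.3  95.6  94.7  94.7  48.3  93.5  93.5  93.6 103.2 102.5 101.5 100.7 100.   99.3  98.3  97.7  97.1  96.   95.4  94.3  82.8  82.4  81.6  80.9  80.2  79.7  79.2  78.5  78.2  77.6  77.3  77.
  76.4  75.7  75.2  74.5  73.9  73.3  72.7  72.   71.4]
218
 gray [ 71  71  72  72  67  40  38  36  45  74  93  92  92  92  92  93  93  92  93  88  53  35  36  38  36  34  34  33  35  30  32  69  94 138 139 139 139 140 138 138 140 139]
 z [80.2 80.8 80.9 81.  80.9 80.1 77.7 74.6 71.7 68.9 22.4 22.7 22.7 22.5 23.4 2
[... 1611 characters left out ...]
75.2  74.7  74.1  73.6  72.8  72.3  71.6  70.9]
234
 gray [62 62 62 62 62 58 37 50 88 87 88 89 88 87 88 88 88 87 87 85 64 23 32 35 33 34 34 33 22 25 19 26 54 58 72 73 73 73 72 72 73 72]
 z [ 81.1  81.1  81.5  81.   82.5  81.1  78.7  77.8  30.2  31.1  30.5  30.3  31.5  29.6  30.4  29.8  30.6  31.   31.5  30.3  30.3  86.4  86.4  85.7  86.7  86.1  86.6  86.6 277.3  86.8  85.5  82.   79.9
  78.6  79.3  79.4  79.4  79.   80.3  79.8  79.9  79.9]
 s [ 96.9  96.3  95.6  95.1  94.1  93.8  93.7  93.3 103.2 102.2 101.6 100.8  99.8  99.4  98.4  97.8  96.8  96.   95.1  94.5  93.7  82.8  82.2  81.7  80.9  80.4  79.7  79.1  48.3  77.9  77.5  77.4  77.
  76.6  75.9  75.2  74.6  74.   73.2  72.7  72.   71.4]
```

View pics/w4z.png

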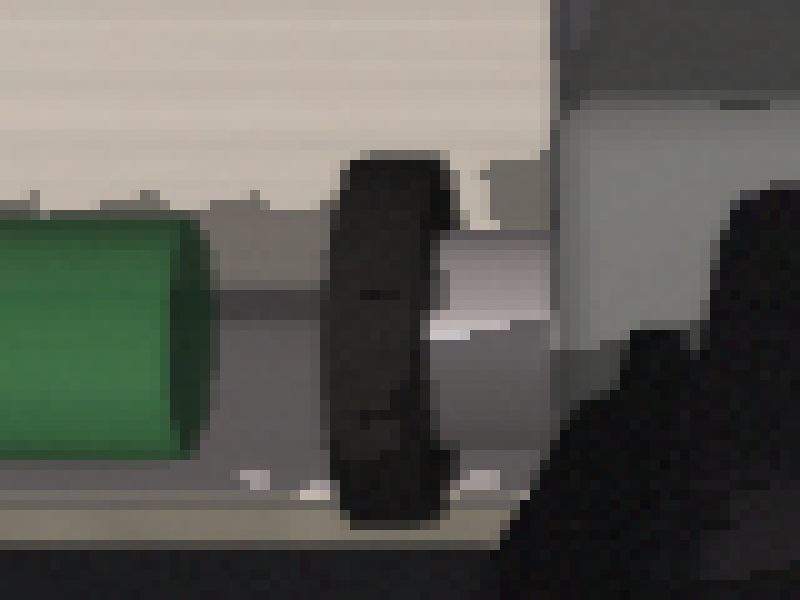

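The tube's rear face is at s=93.4 and the pad at 82.9, so the gap is 10.5 mm. I release and retreat.

```bash

python3 -m jog '[[[0,0,0,0,0,0,24],[0,0,0,0,0,0,32],[0,0,0,0,0,0,40],[0,0,0,0,0,0,48],[0,0,0,0,0,0,48],[0,0,0,0,0,0,48]]]'
python3 - <<'E'
from h import *
o=env.get_obs();p=env.capture("wrist");C=cloud(p,o);S=C@np.array([.225,.9744,0])*1e3
for r in(223,228): print(S[r,185:192].round(1),S[r,200:206].round(1))
E
```

```text
t: 16.85
tool_pos: [0.5368, -0.0758, 0.1067]
orientation: [[0.975, -0.224, 0.0], [-0.224, -0.975, 0.0], [0.0, -0.0, -1.0]]
wrist_force: [1.0, 1.0, 1.0]
gripper_width: 0.506
[ 93.6  93.7  93.6  93.3  93.4  93.4 101.2] [94.2 83.1 82.2 81.8 81.1 80.5]
[ 93.4  93.6  93.7  93.   93.6 101.8 101.3] [94.2 83.3 82.4 81.8 81.4 75.7]
```

```bash

python3 -m jog '[[[0,0,0,0,0,-0.2,48],[0,0,0,0,0,-0.6,48],[0,0,0,0,0,-1.1,48],[0,0,0,0,0,-1.6,48],[0,0,0,0,0,-2.0,48],[0,0,0,0,0,-2.2,48],[0,0,0,0,0,-2.2,48]]]'
python3 -m jog '[[[0,0,0,-0.4,0.3,0,48],[0,0,0,-1.0,0.7,0,48],[0,0,0,-1.5,1,0,48],[0,0,0,-1.5,1,0,48],[0,0,0,-1.5,1,0,48]]]'
python3 look.py 5; python3 - <<'E'
from h import *
o=env.get_obs();p=env.capture("wrist");C=cloud(p,o);d=np.array([.225,.9744,0])
for n in("wrist","scene","top"):
    p=env.capture(n);C=cloud(p,o)
    P=C[(C[...,2]>.137)&(C[...,2]<.147)&(np.hypot(C[...,0]-.538,C[...,1]+.075)<.04)]
    if len(P): print(n,len(P),"handle s",P.mean(0)@d*1e3,P.mean(0))
E
```

```text
t: 17.77
tool_pos: [0.5373, -0.0759, 0.2399]
orientation: [[0.975, -0.224, 0.002], [-0.224, -0.975, -0.0], [0.002, -0.0, -1.0]]
wrist_force: [-0.1, -0.2, -1.3]
gripper_width: 0.504
t: 18.4
tool_pos: [0.4357, -0.1139, 0.2379]
orientation: [[0.975, -0.224, -0.001], [-0.224, -0.975, 0.001], [-0.001, -0.0, -1.0]]
wrist_force: [-0.2, 0.6, -0.1]
gripper_width: 0.504
scene tail_pad 0.89 [233.9, 216.2] [ 0.5506 -0.0454  0.075 ] s 79.67686138281701
scene tube_rear 0.82 [234.9, 215.7] [ 0.5476 -0.0446  0.075 ] s 79.77887785325976
scene 298 green rear s [ 80.576   82.1636 269.8571]
wrist tail_pad 0.55 [161.5, 88.2] [ 0.5413 -0.0414  0.075 ] s 81.45872287451115
wrist tail_pad 0.44 [146.1, 87.3] [ 0.5454 -0.0274  0.075 ] s 96.02180509668953
wrist tube_rear 0.71 [146.3, 83.5] [ 0.5486 -0.0286  0.075 ] s 95.53939611872303
wrist 977 green rear s [ 94.7156 100.5561 233.4584]
top tail_pad 0.8 [253.6, 162.9] [ 0.5409 -0.0419  0.075 ] s 80.84699691736304
top tube_rear 0.91 [250.0, 160.4] [ 0.5486 -0.0315  0.075 ] s 92.69497125206459
top 0 green rear s 
wrist 1327 handle s 47.68638429185829 [ 0.53554034 -0.0747231   0.14286934]
scene 93 handle s 49.16275013423904 [ 0.53849556 -0.07389034  0.14188836]
top 48 handle s 49.40812588133915 [ 0.54404737 -0.0749205   0.14292028]
```

View pics/scene5z.png

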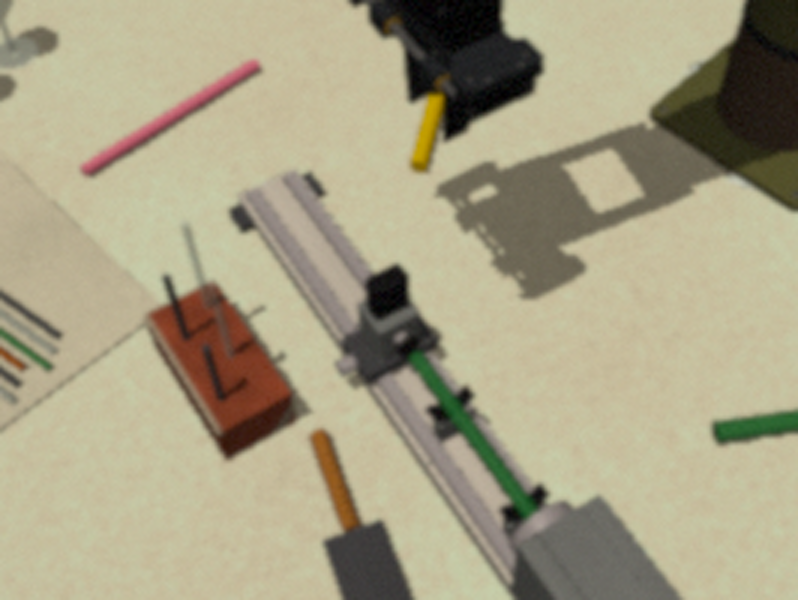

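View pics/top5.png

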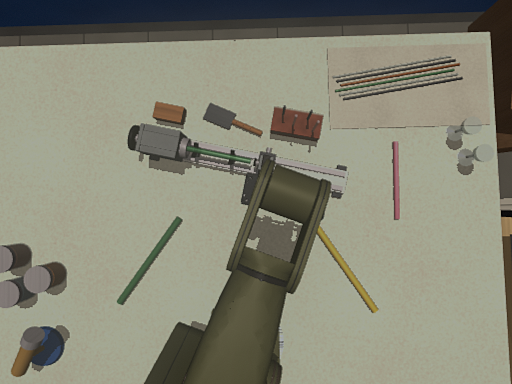

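The scene view shows the tailstock free at (385,310), the pad short of the tube's end at (415,355), and the arm clear. The bystanders have not moved. I hand the job in.

```bash
python3 -c "
from plant import env
print(env.get_obs()['t']);print(env.job_done())"
```

```text
19.05
the job is handed in; nothing more can be done
None
```

The tube has been pushed home against the hidden stop, and the tailstock is backed off with about 10.5 mm of free space. I handed the job in at 19 s, with the gripper open and clear of everything.

- **Pushing home:** I held the tailstock by its grip and slid it forward in small steps. The stop showed as a clear rise above the roughly 2.5 N of sliding force. I pressed until about 7.8 N was on it, with 10.3 N at the wrist, so the glass stayed below its 15 N limit.
- **Backing off:** I backed off slowly so the tube could follow the stop as it sprang back. Just before and just after the release, the wrist depth image put the tube's rear face about 10.5 mm from the pad. After I retreated, the grip's position still agreed with that gap.
- **Other checks:** The tube's rear end is within about 1 mm of where the force said the stop was met. The bystanders and look-alikes look unmoved in the final pictures.
- **Disagreement:** The scene camera's own detection put the tube end right at the pad in the last look. Its view of the gap is blocked and coarse there, so I relied on the wrist camera; the top camera's spots gave about 12 mm.

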